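# Carry a glued heel lift on a flat peel into the press nest

## Task

Take the yellow cover off the green press nest by its knob and set it down right way up in the middle of the cork mat. Then take the peel by its wooden grip, slide its blade under the tan heel lift on the wooden rack, and carry the lift level on the blade, without touching it with the gripper, to the nest; lower it so that it stays lying flat in the pocket inside the lips. Draw the peel out and lay it flat on the bench, clear of rack and nest, and leave the other things on the bench alone.

Things in the scene. Friction and masses are not known exactly. Their poses are not given: they have to be found in the camera images.
- cover: yellow hood, 89 (x) x 92 (y) x 18 mm high, open below, with an upright round black knob amid its top: 24 mm diameter, from 18 to 50 mm above the origin. Origin: centre of the skirts' lower edge, z up; 29 mm above the bench at the start. Sits loosely over the nest's lips (overlap 14 mm, 3 mm play): lift it straight up 20 mm before moving sideways. About 0.12 kg.
- mat: thin round cork mat fixed on the bench, 100 mm in diameter, 3 mm thick; origin at the centre of its underside. The cover goes here, centred to about 30 mm.
- nest: green press nest, fixed. Origin: centre of underside, on the bench; x points away from the robot (the peel enters along +x), z up. Base 84 x 84 x 6 mm; two aluminium ledges along x, 77 mm long, at y = +-20 to +-40 mm, tops 36 mm above the bench; between them a 40 mm wide slot, open at both ends. Lips on the ledges (tops at 43 mm) enclose a pocket of 65 (x) x 68 (y) mm, centred.
- nest_floor (a point): centre of the pocket at the height of the ledge tops (36 mm above the bench); the lift's origin belongs here, any yaw that fits inside the lips
- rack: wooden rack, fixed, same size and axes as the nest (base 84 x 84 x 6 mm, two ledges with tops 36 mm above the bench at y = +-20 to +-40 mm, 40 mm slot through along x) but without lips
- heel_lift: tan D-shaped heel lift, 55 (x) x 58 (y) x 8 mm thick, 22 g; origin at the centre of its underside, z up. It lies across the two ledges of the rack, over the slot, within about 8 mm of the middle. Wet with glue: move it only with the peel's blade.
- peel: flat steel peel lying on the bench: blade 26 mm wide, 4 mm thick, rounded tip 160 mm ahead (+x) of the origin. At x = -45 to 45 mm the plate is 40 mm wide and carries an upright dark wooden grip, 80 mm long (x), 18 mm thick (y), from 4 to 52 mm above the underside. Origin: underside, below the grip's middle; z up. About 0.16 kg, balanced about 10 mm ahead of the origin.
- peel_seat (a point): point on top of the blade, 135 mm ahead of the peel's origin, where the lift's centre is best carried
- polish_tin: bystander: round black tin of shoe cream, 80 mm in diameter, 23 mm high, loose; origin at the centre of its underside
- spool: bystander: spool of dark thread, 38 mm in diameter, 58 mm high, standing loose; origin at the centre of its underside; just beyond it a tall fixed board rises at the left rear of the bench, and shelves stand at the left: come in from high above the front of the bench

How it is judged:
On the way, in this order (a step that is already met when the one before it is completed fails the run):
1. the cover stands right way up on the mat, let go (horizontal distance between cover and mat below 0.035 m and height (world z) of cover below 0.008 m and angle between cover's own z axis and vertical below 0.1 rad and contact force between the fingers and cover below 0.05 N), for 0.1 s.
2. the lift is raised off the rack, borne by the peel alone (contact force between peel and heel_lift above 0.05 N and contact force between rack and heel_lift below 0.02 N and height (world z) of heel_lift above 0.042 m), for 0.2 s.
3. still borne by the peel, the lift is over the pocket, within 25 mm above its floor (contact force between peel and heel_lift above 0.03 N and horizontal distance between heel_lift and nest_floor below 0.015 m and height (world z) of heel_lift below 0.061 m), for 0.03 s.
4. the lift lies flat in the pocket, off the peel (contact force between peel and heel_lift below 0.01 N and horizontal distance between heel_lift and nest_floor below 0.01 m and height (world z) of heel_lift below 0.039 m and angle between heel_lift's own z axis and vertical below 0.06 rad), for 0.2 s.
At the end, for the whole second after the job is handed in: The heel lift rests flat (within 0.06 rad) on the nest's ledges inside the lips, its centre within 10 mm of the pocket's centre; the cover stands right way up on the mat, centre within 35 mm of the mat's centre; the peel lies flat on the bench at rest, touching neither nest, rack nor lift (horizontal distance between heel_lift and nest_floor below 0.01 m and height (world z) of heel_lift between 0.033 and 0.039 m and angle between each of heel_lift, peel's own z axis and vertical below 0.06 rad and linear speed of each of heel_lift, peel below 0.02 m/s and horizontal distance between cover and mat below 0.035 m and height (world z) of cover below 0.008 m and angle between cover's own z axis and vertical below 0.1 rad and height (world z) of peel between -0.004 and 0.006 m and contact force between peel and nest below 0.05 N and contact force between peel and rack below 0.05 N and contact force between peel and heel_lift below 0.05 N).
It fails at once if the gripper or arm touches the heel lift (contact force between any of the fingers, the arm and heel_lift above 0.2 N).
It fails at once if the heel lift is tilted by more than 0.3 rad (17 degrees) (angle between heel_lift's own z axis and vertical above 0.3 rad).
It fails at once if the heel lift falls off (below 25 mm above the bench) (height (world z) of heel_lift below 0.025 m).
It fails at once if the polish tin or the spool is shifted by more than 30 mm (distance of any of polish_tin, spool from where it was at the start of the episode above 0.03 m).
It also fails if it takes over 72 s, if anything falls off the work surface, if the arm or the gripper's body presses on something with over 40 N, if the wrist force passes 120 N, or if a joint passes its speed limit or range.

## Robot

A 6-joint arm with a two-finger parallel gripper is mounted at the origin on a cart in front of the work surface, level with it; the furniture and walls round the work are solid. World frame = base frame: x ahead of the robot, y to its left, z up, the work surface at z = 0. Lengths are in m, angles in rad, forces in N, time in s.
With the tool pointing down it reaches from about 0.3 to 0.775 m from the base axis. Payload 14.6 kg.
Tool frame: the origin (TCP) lies midway between the tips of the shut fingers; the grasp point (between the pads) lies 19 mm behind it; z points along the fingers, y is the line along which they close (so a half turn about z gives the same grasp; the last joint's range is limited). The gripper opens to 94 mm and grips with 3 to 60 N. Pads are 16 mm wide; open, the fingers measure 119 mm over their backs; the gripper's body (75 mm by 177 mm) begins 78 mm behind the grasp point.
Start: joints at [-1.279, 0.3, 1.521, -0, 1.321, -0.067], TCP at [0.193, -0.515, 0.205] pointing down, gripper open.
Joint ranges: [-3.03, 3.03], [-0.79, 2.21], [0.23, 2.52], [-1.04, 4.18], [0, 3.07], [-2.55, 2.55]. Speed limits (rad/s): [2.22, 2.22, 2.57, 3.14, 3.14, 3.14].

## Interface

Orientations are given as a unit quaternion [x, y, z, w].
In Python, from bench import manip gives the robot as it stands. The module is installed in compiled form; this text tells all that it offers.
- The arm moves only by the tool arm_command, never from a script. Its argument "increments" is a list of rows, each an object of numbers: "tx", "ty", "tz": the shift along the tool's x, y, z in cm; "roll": the turn about the tool's z in degrees; "gripper": the opening, from 0 (shut) to 1 (fully open). In form: [{"tx": .., "ty": .., "tz": .., "roll": .., "gripper": ..}, ...]. A call has 1 to 12 rows; each row is the pose to reach, as a shift and turn from the pose commanded when the call began, along the tool's axes at that moment; what a row does not reach only later rows make up. A row lasts 1/12 s, in which the tool goes at most 41.7 mm and 7.16 degrees, less where a joint would pass 70% of its speed; a pose out of reach is approached as far as the arm can. A call with a gripper value outside its range is refused whole. The fingers move at their own pace and stop on an object; "newtons" is the grip in N (left out, the last holds). Time passes only in rows, so rows that repeat a pose let the fingers close. It gives the time, the measured TCP pose, the force, the opening and the grip force at its end, in the units of the state.
- manip.read_state(): the state, without advancing time (a new reading comes with each control period).
- manip.grab_frame(name): name is "scene" or "top"; returns the picture (400x640x3 uint8, red, green, blue); there is no depth.
- manip.camera_model(name): a dict with "fx", "fy", "cx", "cy" (pixels), "rvec" (rotation vector, rad) and "tvec" (3), from world to camera coordinates, as OpenCV has them. Camera axes: x right, y down, z forward; pixel columns grow to the right and rows downward; lengths in m; the calibration is good to about 2 mm. A picture is of the moment at which its call begins. camera_model takes no time and is no camera call.
- manip.hand_in(): hands the job in; it is judged then, once.
The state is a dict: "clock": time; "joint_positions": joint angles; "dq": joint speeds; "joint_torque": joint torques, N m; "tool_pos": TCP position; "tool_rot": TCP orientation; "contact_force": force on the tool from outside, world axes, zero at the start; "moment": the same for the moment, N m; "width": finger opening in m; "grip_force": force on a finger pad.
Only numpy, scipy, OpenCV 4.12 (cv2) and the standard library are available. Lean on these libraries where they do the work, as an engineer would, in place of code of your own. Each camera call takes 0.05 s, during which the arm holds its last target. There are 200 camera calls.

## Working session

There is one attempt and no reset: what is moved stays moved. The work goes in short steps, Python scripts to look and compute and a tool call to move; the robot and the scene stay as the last step left them, time stands still between calls to the robot, and variables do not carry over. Pictures are saved under pics/ and viewed, at most 10 in all, crops included, and the job is handed in when it is done.

Besides the shell and the picture viewer there is one more tool, called after "Request:" as name(argument=value, ...) on one line, values as JSON. arm_command: Moves the arm, as the interface text tells. Its arguments: {"type":"object","properties":{"increments":{"type":"array","items":{"type":"object","properties":{"tx":{"type":"number"},"ty":{"type":"number"},"tz":{"type":"number"},"roll":{"type":"number"},"gripper":{"type":"number"}}}},"newtons":{"type":"number"}},"required":["increments"]}

```bash
mkdir -p pics; cat > h.py <<'E'
import numpy as np, cv2
from bench import manip
from scipy.spatial.transform import Rotation as R
def cam(n):
    c=manip.camera_model(n); K=np.array([[c['fx'],0,c['cx']],[0,c['fy'],c['cy']],[0,0,1]])
    return K,np.array(c['rvec'],float).ravel(),np.array(c['tvec'],float).ravel()
def ray(n,px,z):
    K,r,t=cam(n); Rm=cv2.Rodrigues(r)[0]; o=-Rm.T@t
    p=np.atleast_2d(np.array(px,float)); d=np.c_[p,np.ones(len(p))]@np.linalg.inv(K).T@Rm
    return o+d*((z-o[2])/d[:,2])[:,None]
def proj(n,P):
    K,r,t=cam(n); return cv2.projectPoints(np.array(P,float).reshape(-1,3),r,t,K,None)[0].reshape(-1,2)
def snap(n,f):
    im=manip.grab_frame(n); cv2.imwrite('pics/'+f,im[:,:,::-1]); return im
def togo(p,yaw=None):
    "tool-axis shift in cm from the measured TCP to world p"
    s=manip.read_state(); return R.from_quat(s['tool_rot']).inv().apply(np.array(p)-s['tool_pos'])*100
E
python3 - <<'E'
from h import *
for n in('scene','top'):
    snap(n,n+'0.png'); K,r,t=cam(n); print(n,K[0,0],-cv2.Rodrigues(r)[0].T@t)
s=manip.read_state(); print(s['tool_pos'],R.from_quat(s['tool_rot']).as_matrix().round(3),s['clock'])
E
```

```text
scene 476.81970280066645 [ 0.0956717  -1.01710938  0.44217227]
top 392.8514286744274 [ 0.41875436 -0.18265414  0.91258549]
[ 0.19306861 -0.51474686  0.20494874] [[ 0.936  0.351 -0.   ]
 [ 0.351 -0.936  0.001]
 [ 0.    -0.001 -1.   ]] 0.1
```

View pics/scene0.png

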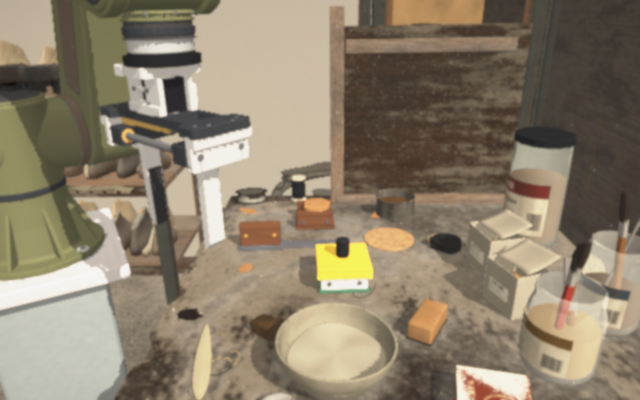

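View pics/top0.png

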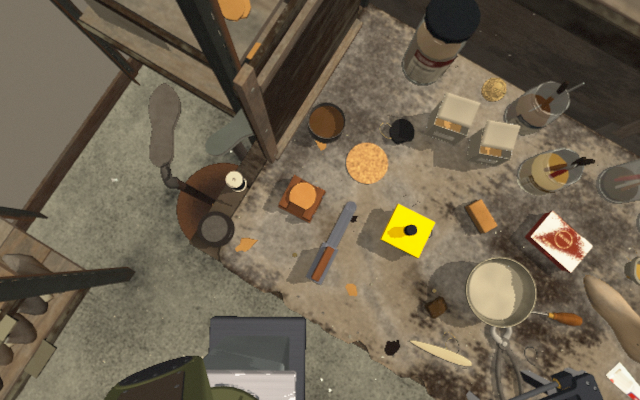

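The scene view shows the cover at (343,265), the mat at (389,238), the rack with the lift at (315,212) and the peel grip at (260,233). In the top view the cover is at (409,231), the mat at (367,163), the lift at (302,196), and the peel runs from its grip at (323,265) to the tip near (350,205). The tin is at (217,230) and the spool at (235,180).

```bash
python3 - <<'E'
from h import *
im=cv2.imread('pics/top0.png'); hsv=cv2.cvtColor(im,cv2.COLOR_BGR2HSV)
def blob(m,near):
    cs=cv2.findContours(m.astype(np.uint8),0,2)[0]
    cs=[c for c in cs if cv2.contourArea(c)>15]
    return min(cs,key=lambda c:np.hypot(*(c.reshape(-1,2).mean(0)-near)))
H,S,V=[hsv[...,i].astype(int) for i in range(3)]
def rep(nm,m,near,z):
    c=blob(m,near); r=cv2.minAreaRect(c); b=cv2.boxPoints(r); w=ray('top',b,z); e=w[1]-w[0]; f=w[2]-w[1]
    print(nm,'px',np.round(r[0],1),'world',ray('top',[r[0]],z)[0].round(4),'sides',np.linalg.norm(e).round(4),np.linalg.norm(f).round(4),'dirs',np.degrees([np.arctan2(e[1],e[0]),np.arctan2(f[1],f[0])]).round(1))
rep('cover',(abs(H-29)<5)&(S>200)&(V>150),(409,231),.047)
rep('mat',(abs(H-15)<6)&(S>120)&(V>150),(367,163),.003)
rep('lift',(abs(H-13)<6)&(S>130)&(V>170),(302,196),.044)
for n,p in(('lift',(302,196)),('rack',(290,200)),('rack2',(313,210)),('grip',(321,266)),('blade',(340,225)),('knob',(411,230))): print(n,hsv[p[1],p[0]])
cr=im[170:300,270:450]; cv2.imwrite('pics/c0.png',cv2.resize(cr,None,fx=4.4,fy=4.4,interpolation=cv2.INTER_CUBIC))
for nm,p,z in(('knobtop',(411,230),.079),('tin',(217,230),.023),('spool',(235,180),.058),('griptop',(323,265),.052),('tip',(351,204),.004)): print(nm,ray('top',[p],z)[0].round(3))
E
```

```text
cover px [408.  230.5] world [ 0.4692 -0.4037  0.047 ] sides 0.0884 0.092 dirs [ -26.7 -115.9]
mat px [366.5 163. ] world [ 0.63   -0.3179  0.003 ] sides 0.0982 0.097 dirs [-88.7 179.6]
lift px [303.4 194.3] world [ 0.5462 -0.1705  0.044 ] sides 0.0548 0.0584 dirs [ -27.  -117.8]
lift [ 16 170 223]
rack [ 15 164 194]
rack2 [ 12 175 141]
grip [ 12 171 140]
blade [160   7 115]
knob [150  12  44]
knobtop [ 0.468 -0.402  0.079]
tin [0.464 0.022 0.023]
spool [ 0.573 -0.02   0.058]
griptop [ 0.391 -0.216  0.052]
tip [ 0.531 -0.281  0.004]
```

View pics/c0.png

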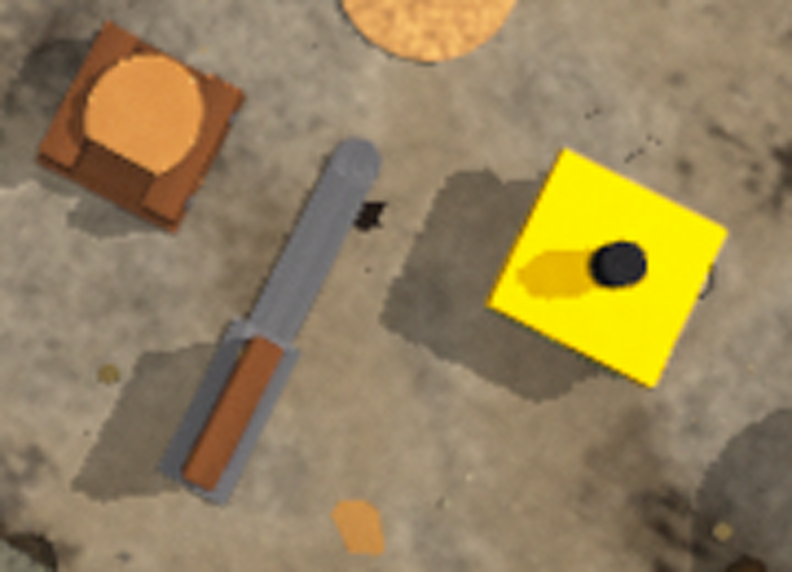

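The crop shows the rack's ledge corners, the lift with its flat side towards the robot, the peel's plate and tip at crop (355,140), and the knob top at crop (620,262).

```bash
python3 - <<'E'
from h import *
f=lambda c,z: ray('top',np.array(c)/4.4+[270-.4,170-.4],z)
a=lambda v: np.degrees(np.arctan2(v[1],v[0])).round(1)
r=f([(108,22),(243,97),(178,232),(38,158)],.036)
print('rack',r.mean(0).round(4),[(np.linalg.norm(r[i]-r[i-1]).round(4),a(r[i]-r[i-1])) for i in range(4)])
p=f([(298,350),(222,503),(162,470)],.004); t=f([(358,140)],.004)[0]
g=f([(247,337),(283,347),(216,488),(183,474)],.052)
print('plate',a(p[0]-p[1]),np.linalg.norm(p[0]-p[1]),'tip',t.round(4),'grip',g.mean(0).round(4),a(g[1]-g[2]),a(g[0]-g[3]),np.linalg.norm(g[1]-g[2]))
o=(p[0]+p[2])/2; print('origin by plate',o.round(4),'tipdir',a(t-o),np.linalg.norm(t-o))
print('knob',f([(619,262)],.079))
im=cv2.imread('pics/top0.png')[:,:,::-1]
print(togo([.4695,-.403,.11]))
E
```

```text
rack [ 0.5379 -0.1671  0.036 ] [(np.float64(0.0789), np.float64(-25.5)), (np.float64(0.0796), np.float64(-118.3)), (np.float64(0.077), np.float64(155.4)), (np.float64(0.0807), np.float64(63.1))]
plate -26.0 0.08805235177426568 tip [ 0.5373 -0.2814  0.004 ] grip [ 0.3952 -0.2149  0.052 ] -24.9 -24.4 0.07624966697908972
origin by plate [ 0.3946 -0.2156  0.004 ] tipdir -24.8 0.1571573638425755
knob [[ 0.47028022 -0.40042969  0.079     ]]
[29.80627261 -0.7454378   9.49735784]
```

Request:
arm_command(increments=[{"tx": 3.5, "tz": 0, "roll": 5, "gripper": 0.8}, {"tx": 7, "tz": 0.5, "roll": 11}, {"tx": 10.5, "tz": 1.5, "roll": 17}, {"tx": 14, "tz": 3, "roll": 23}, {"tx": 17.5, "ty": -0.2, "tz": 4.5, "roll": 29}, {"tx": 21, "ty": -0.4, "tz": 6, "roll": 35}, {"tx": 24.5, "ty": -0.6, "tz": 7.5, "roll": 41}, {"tx": 27.5, "ty": -0.7, "tz": 8.5, "roll": 46}, {"tx": 29, "ty": -0.75, "tz": 9.2, "roll": 46}, {"tx": 29.8, "ty": -0.75, "tz": 9.5, "roll": 46}, {"tx": 29.8, "ty": -0.75, "tz": 9.5, "roll": 46}, {"tx": 29.8, "ty": -0.75, "tz": 9.5, "roll": 46}], newtons=30)

```text
validation failed for argument at $.in...
```

```bash
python3 - <<'E'
from h import *
s=manip.read_state(); print(R.from_quat(s['tool_rot']).as_matrix().round(3),s['tool_pos'],togo([.4695,-.402,.053]))
E
```

```text
[[ 0.936  0.351 -0.   ]
 [ 0.351 -0.936  0.001]
 [ 0.    -0.001 -1.   ]] [ 0.19306861 -0.51474686  0.20494874] [29.84106374 -0.83318106 15.19745351]
```

Request:
arm_command(increments=[{"tx": 3.5, "ty": 0, "tz": 0, "roll": 5, "gripper": 0.8}, {"tx": 7, "ty": 0, "tz": 0.5, "roll": 11, "gripper": 0.8}, {"tx": 10.5, "ty": 0, "tz": 1.5, "roll": 17, "gripper": 0.8}, {"tx": 14, "ty": 0, "tz": 3, "roll": 23, "gripper": 0.8}, {"tx": 17.5, "ty": -0.2, "tz": 4.5, "roll": 29, "gripper": 0.8}, {"tx": 21, "ty": -0.4, "tz": 6, "roll": 35, "gripper": 0.8}, {"tx": 24.5, "ty": -0.6, "tz": 7.5, "roll": 41, "gripper": 0.8}, {"tx": 27.5, "ty": -0.8, "tz": 8.5, "roll": 46, "gripper": 0.8}, {"tx": 29, "ty": -0.8, "tz": 9.2, "roll": 46, "gripper": 0.8}, {"tx": 29.8, "ty": -0.8, "tz": 9.5, "roll": 46, "gripper": 0.8}, {"tx": 29.8, "ty": -0.8, "tz": 9.5, "roll": 46, "gripper": 0.8}, {"tx": 29.8, "ty": -0.8, "tz": 9.5, "roll": 46, "gripper": 0.8}], newtons=30)

```text
clock: 1.1
tool_pos: [0.4687, -0.4035, 0.1107]
tool_rot: [0.976, -0.219, -0.0, 0.0]
contact_force: [-0.8, -1.1, -0.2]
width: 0.0756
grip_force: 0.0
```

```bash
python3 - <<'E'
from h import *
s=manip.read_state(); print(R.from_quat(s['tool_rot']).as_matrix().round(3),s['tool_pos'],s['clock'],togo([.4695,-.402,.053]))
E
```

```text
[[ 0.904 -0.428 -0.   ]
 [-0.428 -0.904 -0.   ]
 [ 0.     0.    -1.   ]] [ 0.46865591 -0.40346751  0.11073341] 1.1 [ 0.01337278 -0.1700711   5.77330279]
```

Descend over the knob and close.

Request:
arm_command(increments=[{"tx": 0, "ty": -0.1, "tz": 1.5, "roll": 0, "gripper": 0.6}, {"tx": 0, "ty": -0.1, "tz": 3, "roll": 0, "gripper": 0.6}, {"tx": 0, "ty": -0.1, "tz": 4.5, "roll": 0, "gripper": 0.6}, {"tx": 0, "ty": -0.1, "tz": 5.4, "roll": 0, "gripper": 0.6}, {"tx": 0, "ty": -0.1, "tz": 5.7, "roll": 0, "gripper": 0.6}, {"tx": 0, "ty": -0.1, "tz": 5.7, "roll": 0, "gripper": 0.2}, {"tx": 0, "ty": -0.1, "tz": 5.7, "roll": 0, "gripper": 0.1}, {"tx": 0, "ty": -0.1, "tz": 5.7, "roll": 0, "gripper": 0.1}, {"tx": 0, "ty": -0.1, "tz": 5.7, "roll": 0, "gripper": 0.1}, {"tx": 0, "ty": -0.1, "tz": 5.7, "roll": 0, "gripper": 0.1}], newtons=30)

```text
clock: 1.93
tool_pos: [0.47, -0.4021, 0.0541]
tool_rot: [0.975, -0.22, 0.0, 0.0]
contact_force: [-0.7, -1.6, 0.1]
width: 0.0268
grip_force: 0.4
```

Request:
arm_command(increments=[{"tx": 0, "ty": 0, "tz": 0, "roll": 0, "gripper": 0.1}, {"tx": 0, "ty": 0, "tz": 0, "roll": 0, "gripper": 0.1}, {"tx": 0, "ty": 0, "tz": -0.5, "roll": 0, "gripper": 0.1}, {"tx": 0, "ty": 0, "tz": -1.5, "roll": 0, "gripper": 0.1}, {"tx": 0, "ty": 0, "tz": -2.5, "roll": 0, "gripper": 0.1}, {"tx": 0, "ty": 0, "tz": -3.5, "roll": 0, "gripper": 0.1}, {"tx": 0, "ty": 0, "tz": -4, "roll": 0, "gripper": 0.1}, {"tx": 0, "ty": 0, "tz": -4, "roll": 0, "gripper": 0.1}], newtons=30)

```text
clock: 2.6
tool_pos: [0.4703, -0.4024, 0.0954]
tool_rot: [0.975, -0.22, 0.001, 0.001]
contact_force: [0.3, -0.1, -0.7]
width: 0.0235
grip_force: 30.0
```

```bash
python3 - <<'E'
from h import *
a=snap('scene','s1.png'); b=snap('top','t1.png')
cv2.imwrite('pics/c1.png',np.hstack([cv2.resize(a[180:330,220:420],(400,300)),cv2.resize(b[150:300,280:480],(400,300))])[:,:,::-1])
print(togo([.630,-.318,.094]))
E
```

```text
[ 10.86540312 -14.46259197  -0.04356546]
```

View pics/c1.png

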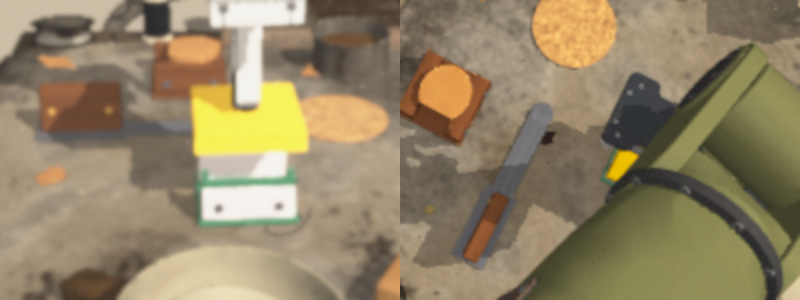

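The cover is held level above the nest, clear of the lips. Now I carry it to the mat and lower it by 67 mm. That is 40 mm of lift plus the 26 mm drop to the mat.

Request:
arm_command(increments=[{"tx": 1, "ty": -1.3, "tz": 0, "roll": 0, "gripper": 0.1}, {"tx": 2.6, "ty": -3.5, "tz": 0, "roll": 0, "gripper": 0.1}, {"tx": 4.4, "ty": -5.8, "tz": 0, "roll": 0, "gripper": 0.1}, {"tx": 6.2, "ty": -8.2, "tz": 0, "roll": 0, "gripper": 0.1}, {"tx": 8, "ty": -10.6, "tz": 0, "roll": 0, "gripper": 0.1}, {"tx": 9.7, "ty": -12.9, "tz": 0.5, "roll": 0, "gripper": 0.1}, {"tx": 10.9, "ty": -14.5, "tz": 2, "roll": 0, "gripper": 0.1}, {"tx": 10.9, "ty": -14.5, "tz": 4, "roll": 0, "gripper": 0.1}, {"tx": 10.9, "ty": -14.5, "tz": 5.5, "roll": 0, "gripper": 0.1}, {"tx": 10.9, "ty": -14.5, "tz": 6, "roll": 0, "gripper": 0.1}, {"tx": 10.9, "ty": -14.5, "tz": 6.3, "roll": 0, "gripper": 0.1}, {"tx": 10.9, "ty": -14.5, "tz": 6.5, "roll": 0, "gripper": 0.1}], newtons=30)

```text
clock: 3.7
tool_pos: [0.6303, -0.3183, 0.0287]
tool_rot: [0.975, -0.221, 0.0, 0.0]
contact_force: [-0.8, -0.7, -0.9]
width: 0.0233
grip_force: 30.0
```

Request:
arm_command(increments=[{"tx": 0, "ty": 0, "tz": 0.1, "roll": 0, "gripper": 0.1}, {"tx": 0, "ty": 0, "tz": 0.1, "roll": 0, "gripper": 0.1}])

```text
clock: 3.87
tool_pos: [0.6306, -0.3183, 0.0283]
tool_rot: [0.975, -0.221, 0.001, 0.0]
contact_force: [0.1, 0.2, -1.4]
width: 0.0232
grip_force: 30.0
```

Request:
arm_command(increments=[{"tx": 0, "ty": 0, "tz": 0, "roll": 0, "gripper": 0.5}, {"tx": 0, "ty": 0, "tz": 0, "roll": 0, "gripper": 0.5}, {"tx": 0, "ty": 0, "tz": 0, "roll": 0, "gripper": 0.5}, {"tx": 0, "ty": 0, "tz": 0, "roll": 0, "gripper": 0.5}, {"tx": 0, "ty": 0, "tz": -1, "roll": 0, "gripper": 0.5}, {"tx": 0, "ty": 0, "tz": -3, "roll": 0, "gripper": 0.5}, {"tx": 0, "ty": 0, "tz": -6, "roll": 0, "gripper": 0.5}, {"tx": 0, "ty": 0, "tz": -9, "roll": 0, "gripper": 0.5}, {"tx": 0, "ty": 0, "tz": -10, "roll": 0, "gripper": 0.5}])

```text
clock: 4.62
tool_pos: [0.6319, -0.3185, 0.1336]
tool_rot: [0.975, -0.22, 0.003, 0.001]
contact_force: [0.7, -0.1, 1.7]
width: 0.0469
grip_force: 0.0
```

```bash
python3 - <<'E'
from h import *
s=manip.read_state(); print(R.from_quat(s['tool_rot']).as_matrix().round(3)[:2,:2],s['width'])
u=np.array([np.cos(np.radians(-25)),np.sin(np.radians(-25)),0])
print(togo(np.array([.3947,-.2153,.13])+.015*u))
E
```

```text
[[ 0.903 -0.43 ]
 [-0.43  -0.903]] 0.04685724639802318
[-24.35289495   0.85247753   0.18847938]
```

Request:
arm_command(increments=[{"tx": -2, "ty": 0, "tz": 0, "roll": 0, "gripper": 0.6}, {"tx": -5, "ty": 0.2, "tz": 0, "roll": 0, "gripper": 0.6}, {"tx": -8.5, "ty": 0.3, "tz": 0, "roll": 0, "gripper": 0.6}, {"tx": -12, "ty": 0.4, "tz": 0, "roll": 0, "gripper": 0.6}, {"tx": -15.5, "ty": 0.5, "tz": 0, "roll": 0, "gripper": 0.6}, {"tx": -19, "ty": 0.6, "tz": 0, "roll": 0, "gripper": 0.6}, {"tx": -22, "ty": 0.8, "tz": 0.2, "roll": 0, "gripper": 0.6}, {"tx": -24, "ty": 0.9, "tz": 0.2, "roll": 0, "gripper": 0.6}, {"tx": -24.3, "ty": 0.9, "tz": 0.2, "roll": 0, "gripper": 0.6}, {"tx": -24.3, "ty": 0.9, "tz": 0.2, "roll": 0, "gripper": 0.6}, {"tx": -24.3, "ty": 0.9, "tz": 0.2, "roll": 0, "gripper": 0.6}])

```text
clock: 5.53
tool_pos: [0.408, -0.222, 0.126]
tool_rot: [0.975, -0.22, 0.001, 0.0]
contact_force: [0.2, -0.6, 0.3]
width: 0.0566
grip_force: 0.0
```

```bash
python3 - <<'E'
from h import *
a=snap('scene','s2.png'); b=snap('top','t2.png')
cv2.imwrite('pics/c2.png',np.hstack([cv2.resize(a[150:300,200:400],(400,300)),cv2.resize(b[130:280,270:470],(400,300))])[:,:,::-1])
u=np.array([np.cos(np.radians(-25)),np.sin(np.radians(-25)),0])
print(togo(np.array([.3947,-.2153,.012])+.015*u))
# open nest: green base / ledges by top view
E
```

```text
[ 8.33210931e-03 -4.02333330e-02  1.13491677e+01]
```

View pics/c2.png

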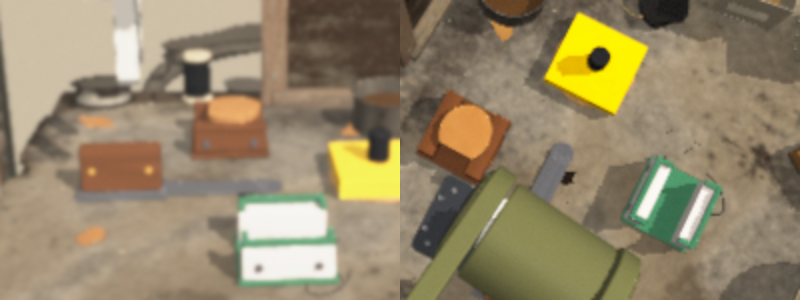

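The cover stands on the mat and the nest is open. The top view shows its white ledges at crop (653,192) and (697,213).

Request:
arm_command(increments=[{"tx": 0, "ty": 0, "tz": 2, "roll": 0, "gripper": 0.6}, {"tx": 0, "ty": 0, "tz": 4.5, "roll": 0, "gripper": 0.6}, {"tx": 0, "ty": 0, "tz": 7, "roll": 0, "gripper": 0.6}, {"tx": 0, "ty": 0, "tz": 9.5, "roll": 0, "gripper": 0.6}, {"tx": 0, "ty": 0, "tz": 11, "roll": 0, "gripper": 0.6}, {"tx": 0, "ty": 0, "tz": 11.3, "roll": 0, "gripper": 0.6}, {"tx": 0, "ty": 0, "tz": 11.3, "roll": 0, "gripper": 0.4}, {"tx": 0, "ty": 0, "tz": 11.3, "roll": 0, "gripper": 0.2}, {"tx": 0, "ty": 0, "tz": 11.3, "roll": 0, "gripper": 0.1}, {"tx": 0, "ty": 0, "tz": 11.3, "roll": 0, "gripper": 0.1}, {"tx": 0, "ty": 0, "tz": 11.3, "roll": 0, "gripper": 0.1}, {"tx": 0, "ty": 0, "tz": 11.3, "roll": 0, "gripper": 0.1}], newtons=60)

```text
clock: 6.63
tool_pos: [0.4074, -0.2217, 0.013]
tool_rot: [0.975, -0.22, 0.0, 0.0]
contact_force: [-0.9, -0.3, 0.1]
width: 0.0198
grip_force: 0.0
```

```bash
python3 - <<'E'
from h import *
im=cv2.imread('pics/t2.png'); cr=im[190:265,370:445]
cv2.imwrite('pics/c3.png',cv2.resize(cr,None,fx=8,fy=8,interpolation=cv2.INTER_CUBIC))
hsv=cv2.cvtColor(im,cv2.COLOR_BGR2HSV).astype(int); H,S,V=[hsv[...,i] for i in range(3)]
w=(((V>190)&(S<40))).astype(np.uint8); w[:,:370]=0; w[:,445:]=0; w[:190]=0; w[265:]=0
for c in cv2.findContours(w,0,2)[0]:
    if cv2.contourArea(c)>30:
        r=cv2.minAreaRect(c); b=ray('top',cv2.boxPoints(r),.036); e=b[1]-b[0]; f=b[2]-b[1]
        print(r[0],b.mean(0).round(4),np.linalg.norm(e).round(4),np.degrees(np.arctan2(e[1],e[0])).round(1),np.linalg.norm(f).round(4))
g=(abs(H-75)<20)&(S>80); g[:,:370]=0; g[:,445:]=0; g[:190]=0; g[265:]=0
p=np.argwhere(g)[:,::-1]; r=cv2.minAreaRect(p.astype(np.float32)); b=ray('top',cv2.boxPoints(r),.02); print('green',b.mean(0).round(4),b.round(3).tolist())
E
```

```text
(417.50006103515625, 236.50001525878906) [ 0.4569 -0.4278  0.036 ] 0.0619 -27.2 0.013
(396.4000549316406, 225.70001220703125) [ 0.4803 -0.3805  0.036 ] 0.063 -26.8 0.013
green [ 0.4679 -0.4051  0.02  ] [[0.449, -0.346, 0.02], [0.525, -0.384, 0.02], [0.486, -0.465, 0.02], [0.411, -0.426, 0.02]]
```

View pics/c3.png

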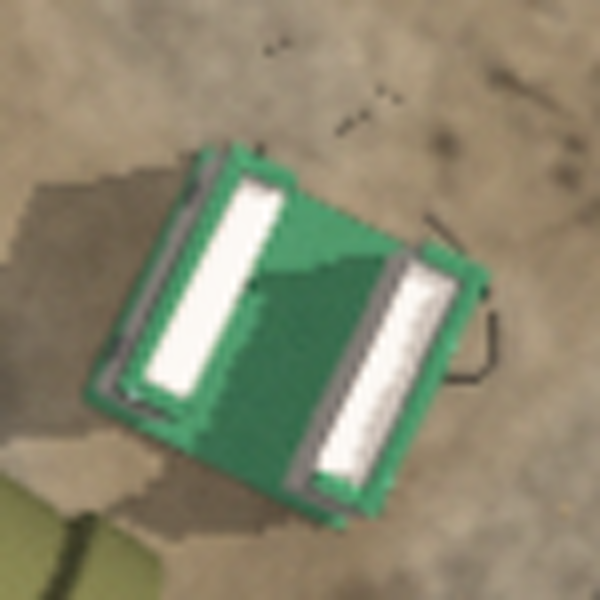

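The nest crop shows the white ledges symmetric about the slot. I take the nest centre as (0.469,-0.4035) with yaw about -26.5°. Next I let the grip settle and raise the peel slightly.

Request:
arm_command(increments=[{"tx": 0, "ty": 0, "tz": 0, "roll": 0, "gripper": 0.1}, {"tx": 0, "ty": 0, "tz": 0, "roll": 0, "gripper": 0.1}, {"tx": 0, "ty": 0, "tz": 0, "roll": 0, "gripper": 0.1}, {"tx": 0, "ty": 0, "tz": -0.4, "roll": 0, "gripper": 0.1}, {"tx": 0, "ty": 0, "tz": -0.9, "roll": 0, "gripper": 0.1}, {"tx": -1, "ty": 0, "tz": -1.5, "roll": 0, "gripper": 0.1}, {"tx": -3, "ty": 0, "tz": -1.6, "roll": 1, "gripper": 0.1}, {"tx": -5, "ty": 0, "tz": -1.6, "roll": 1, "gripper": 0.1}, {"tx": -7, "ty": 0, "tz": -1.6, "roll": 1, "gripper": 0.1}, {"tx": -9, "ty": 0, "tz": -1.6, "roll": 1, "gripper": 0.1}, {"tx": -10.5, "ty": 0, "tz": -1.6, "roll": 1, "gripper": 0.1}, {"tx": -11, "ty": 0, "tz": -1.6, "roll": 1, "gripper": 0.1}], newtons=60)

```text
clock: 7.63
tool_pos: [0.3064, -0.1735, 0.0286]
tool_rot: [0.973, -0.229, -0.0, -0.0]
contact_force: [-0.0, -0.3, -0.9]
width: 0.0175
grip_force: 59.9
```

Request:
arm_command(increments=[{"tx": 0, "ty": -1, "tz": 0, "roll": 0, "gripper": 0.1}, {"tx": 0, "ty": -3, "tz": 0, "roll": 0, "gripper": 0.1}, {"tx": 0, "ty": -5, "tz": 0, "roll": 0, "gripper": 0.1}, {"tx": 0, "ty": -7, "tz": 0, "roll": 0, "gripper": 0.1}, {"tx": 0, "ty": -9, "tz": 0, "roll": 0, "gripper": 0.1}, {"tx": 0, "ty": -10.3, "tz": 0, "roll": 0, "gripper": 0.1}, {"tx": 0, "ty": -10.6, "tz": 0, "roll": 0, "gripper": 0.1}, {"tx": 0, "ty": -10.6, "tz": 0, "roll": 0, "gripper": 0.1}])

```text
clock: 8.3
tool_pos: [0.3556, -0.0791, 0.0286]
tool_rot: [0.974, -0.228, 0.0, 0.0]
contact_force: [-0.0, -0.3, -2.2]
width: 0.0172
grip_force: 59.9
```

```bash
python3 - <<'E'
from h import *
a=snap('scene','s4.png'); b=snap('top','t4.png')
cv2.imwrite('pics/c4.png',np.vstack([cv2.resize(a[190:260,190:350],(640,280),interpolation=2),cv2.resize(b[160:235,255:415],(640,300),interpolation=2)])[:,:,::-1])
s=manip.read_state(); q=s['tool_rot']; m=R.from_quat(q).as_matrix(); print(s['tool_pos'],np.degrees(np.arctan2(m[1,0],m[0,0])))
y=np.radians(-26.4); n=np.array([-np.sin(y),np.cos(y)]); u=np.array([np.cos(y),np.sin(y)])
for k,c in(('rack',[.5385,-.1672]),('lift',[.546,-.1705]),('nest',[.469,-.4035])): d=s['tool_pos'][:2]-c; print(k,'lateral',d@n,'along',d@u)
E
```

```text
[ 0.35506563 -0.07984667  0.02851324] -26.43808189250268
rack lateral -0.003317971705050715 along -0.20314468059180418
lift lateral -0.0036968867401476063 along -0.2113298148849101
nest lateral 0.23924086219287508 along -0.24596000609656335
```

View pics/c4.png

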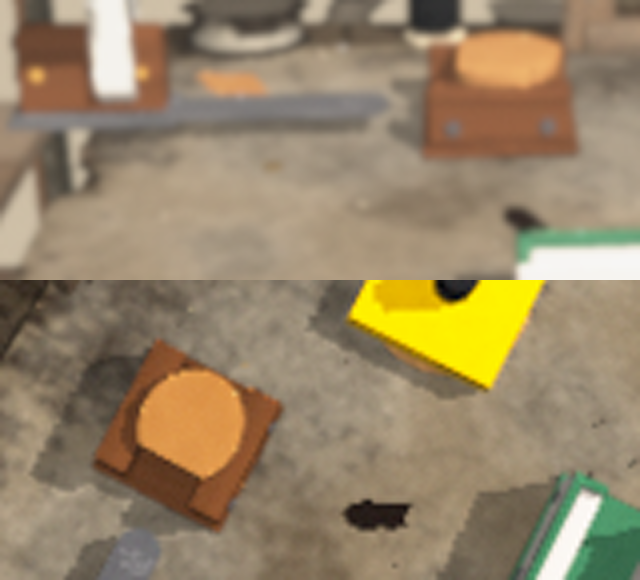

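The scene view shows the blade clear of the bench with its tip at crop (384,101). In the top view the tip is at crop (141,532), in front of the slot. I triangulate the tip to check level and side offset.

```bash
python3 - <<'E'
from h import *
y=np.radians(-26.4); n=np.array([-np.sin(y),np.cos(y)]); u=np.array([np.cos(y),np.sin(y)])
pt=[255-.4+143/4,160-.4+(532-280)/4]; ps=[190-.4+385/4,190-.4+101/4]
tcp=np.array([.35507,-.07985])
for z in(.012,.016,.020,.024):
    a=ray('top',[pt],z)[0]; b=ray('scene',[ps],z)[0]
    print(z,a.round(4),b.round(4),'along',(a[:2]-tcp)@u,(b[:2]-tcp)@u,'lat tcp',(a[:2]-tcp)@n,'lat rack',(a[:2]-[.5385,-.1672])@n,(b[:2]-[.5385,-.1672])@n)
im=cv2.imread('pics/t4.png'); hsv=cv2.cvtColor(im,cv2.COLOR_BGR2HSV).astype(int)
for yy in(226,228,230,232):
    row=hsv[yy,265:305]; print(yy,[(265+i) for i in range(40) if row[i][1]<28 and 80<row[i][2]<160])
E
```

```text
0.012 [ 0.4847 -0.1415  0.012 ] [ 0.4892 -0.1312  0.012 ] along 0.14352507504945164 0.14293888814869704 lat tcp 0.002437086505430494 lat rack -0.0008819221555480435 0.010332595326198853
0.016 [ 0.4844 -0.1417  0.016 ] [ 0.4855 -0.1394  0.016 ] along 0.1433439843607251 0.14332434768992602 lat tcp 0.0021430393128592795 lat rack -0.0011759693481192476 0.0013268687372898595
0.02 [ 0.4841 -0.1418  0.02  ] [ 0.4819 -0.1477  0.02  ] along 0.14316289367199855 0.14370980723115498 lat tcp 0.001848992120288051 lat rack -0.001470016540690483 -0.007678857851619286
0.024 [ 0.4838 -0.142   0.024 ] [ 0.4782 -0.1559  0.024 ] along 0.142981802983272 0.14409526677238393 lat tcp 0.0015549449277168434 lat rack -0.0017640637332616872 -0.01668458444052843
226 [284, 285, 286, 287, 288, 289, 290, 291, 292, 293, 294]
228 [283, 284, 285, 286, 287, 288, 289, 290, 291, 292, 293, 294]
230 [282, 283, 284, 285, 286, 287, 288, 289, 290, 291, 292, 293]
232 [280, 281, 282, 283, 284, 285, 286, 287, 288, 289, 290, 291, 292]
```

Request:
arm_command(increments=[{"tx": 0, "ty": -0.3, "tz": 0, "roll": 0.7, "gripper": 0.1}, {"tx": 0, "ty": -0.3, "tz": 0, "roll": 0.7, "gripper": 0.1}, {"tx": 0.7, "ty": -0.3, "tz": 0, "roll": 0.7, "gripper": 0.1}, {"tx": 1.7, "ty": -0.3, "tz": 0, "roll": 0.7, "gripper": 0.1}, {"tx": 2.8, "ty": -0.3, "tz": 0, "roll": 0.7, "gripper": 0.1}, {"tx": 3.9, "ty": -0.3, "tz": 0, "roll": 0.7, "gripper": 0.1}, {"tx": 5, "ty": -0.3, "tz": 0, "roll": 0.7, "gripper": 0.1}, {"tx": 6.1, "ty": -0.3, "tz": 0, "roll": 0.7, "gripper": 0.1}, {"tx": 7.2, "ty": -0.3, "tz": 0, "roll": 0.7, "gripper": 0.1}, {"tx": 8.3, "ty": -0.3, "tz": 0, "roll": 0.7, "gripper": 0.1}, {"tx": 9.1, "ty": -0.3, "tz": 0, "roll": 0.7, "gripper": 0.1}, {"tx": 9.3, "ty": -0.3, "tz": 0, "roll": 0.7, "gripper": 0.1}])

```text
clock: 9.4
tool_pos: [0.441, -0.119, 0.0284]
tool_rot: [0.972, -0.235, 0.0, 0.0]
contact_force: [0.1, 0.3, -0.8]
width: 0.0177
grip_force: 59.9
```

Request:
arm_command(increments=[{"tx": 0, "ty": 0, "tz": 0, "roll": 0, "gripper": 0.1}, {"tx": 0, "ty": 0, "tz": 0, "roll": 0, "gripper": 0.1}])

```text
clock: 9.57
tool_pos: [0.4394, -0.1181, 0.0282]
tool_rot: [0.972, -0.235, -0.0, -0.0]
contact_force: [-0.1, 1.4, -2.6]
width: 0.0177
grip_force: 59.9
```

```bash
python3 - <<'E'
from h import *
a=snap('scene','s5.png'); b=snap('top','t5.png')
cv2.imwrite('pics/c5.png',np.vstack([cv2.resize(a[190:260,190:350],(640,280),interpolation=2),cv2.resize(b[160:235,255:415],(640,300),interpolation=2)])[:,:,::-1])
s=manip.read_state(); m=R.from_quat(s['tool_rot']).as_matrix(); print(s['tool_pos'],s['contact_force'],np.degrees(np.arctan2(m[1,0],m[0,0])))
y=np.radians(-26.4); n=np.array([-np.sin(y),np.cos(y)]); u=np.array([np.cos(y),np.sin(y)])
for k,c in(('rack',[.5385,-.1672]),('lift',[.546,-.1705])): d=s['tool_pos'][:2]-c; print(k,'lateral',d@n,'along',d@u)
E
```

```text
[ 0.43929889 -0.11795405  0.0284085 ] [ 0.02012259  0.11336749 -1.7174564 ] -27.14161462432955
rack lateral 1.8754730498893313e-06 along -0.11075208643259105
lift lateral -0.00037703956204700184 along -0.11893722072569697
```

View pics/c5.png

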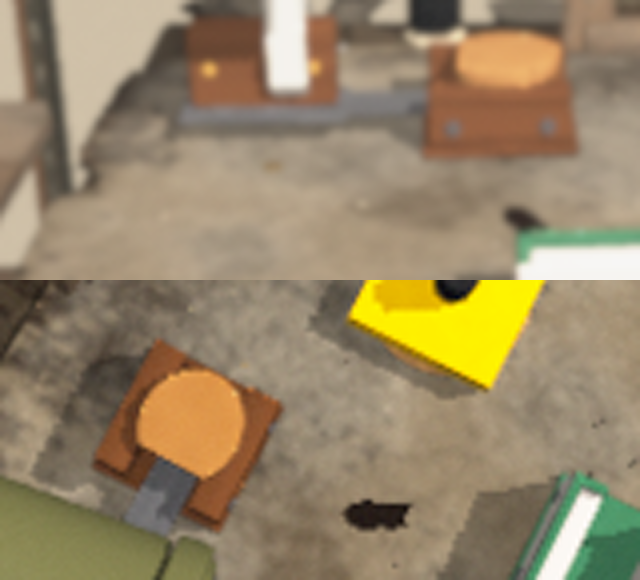

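The blade sits centred in the slot under the lift in the top view, and the lift hasn't moved. I raise it gently.

Request:
arm_command(increments=[{"tx": 0, "ty": 0, "tz": -0.5, "roll": 0, "gripper": 0.1}, {"tx": 0, "ty": 0, "tz": -1.0, "roll": 0, "gripper": 0.1}, {"tx": 0, "ty": 0, "tz": -1.2, "roll": 0, "gripper": 0.1}, {"tx": 0, "ty": 0, "tz": -1.4, "roll": 0, "gripper": 0.1}, {"tx": 0, "ty": 0, "tz": -1.6, "roll": 0, "gripper": 0.1}, {"tx": 0, "ty": 0, "tz": -1.8, "roll": 0, "gripper": 0.1}, {"tx": 0, "ty": 0, "tz": -2.1, "roll": 0, "gripper": 0.1}, {"tx": 0, "ty": 0, "tz": -2.4, "roll": 0, "gripper": 0.1}, {"tx": 0, "ty": 0, "tz": -2.7, "roll": 0, "gripper": 0.1}, {"tx": 0, "ty": 0, "tz": -3, "roll": 0, "gripper": 0.1}, {"tx": 0, "ty": 0, "tz": -3.3, "roll": 0, "gripper": 0.1}, {"tx": 0, "ty": 0, "tz": -3.5, "roll": 0, "gripper": 0.1}])

```text
clock: 10.67
tool_pos: [0.4398, -0.1181, 0.0639]
tool_rot: [0.972, -0.235, 0.0, 0.0]
contact_force: [0.2, 0.4, -1.9]
width: 0.0177
grip_force: 59.9
```

Request:
arm_command(increments=[{"tx": 0, "ty": 0, "tz": -0.2, "roll": 0, "gripper": 0.1}, {"tx": 0, "ty": 0, "tz": -0.5, "roll": 0, "gripper": 0.1}, {"tx": 0, "ty": 0, "tz": -0.9, "roll": 0, "gripper": 0.1}, {"tx": 0, "ty": 0, "tz": -1.3, "roll": 0, "gripper": 0.1}, {"tx": 0, "ty": 0, "tz": -1.7, "roll": 0, "gripper": 0.1}, {"tx": 0, "ty": 0, "tz": -1.9, "roll": 0, "gripper": 0.1}, {"tx": 0, "ty": 0, "tz": -2, "roll": 0, "gripper": 0.1}, {"tx": 0, "ty": 0, "tz": -2, "roll": 0, "gripper": 0.1}])

```text
clock: 11.33
tool_pos: [0.4397, -0.1181, 0.0837]
tool_rot: [0.972, -0.235, 0.0, 0.0]
contact_force: [1.0, 0.9, -1.5]
width: 0.0176
grip_force: 59.9
```

```bash
python3 - <<'E'
from h import *
a=snap('scene','s6.png'); b=snap('top','t6.png')
cv2.imwrite('pics/c6.png',np.vstack([cv2.resize(a[170:240,190:350],(640,280),interpolation=2),cv2.resize(b[160:235,255:415],(640,300),interpolation=2)])[:,:,::-1])
s=manip.read_state(); m=R.from_quat(s['tool_rot']).as_matrix(); print(s['tool_pos'],np.degrees(np.arctan2(m[1,0],m[0,0])))
hsv=cv2.cvtColor(cv2.imread('pics/t6.png'),cv2.COLOR_BGR2HSV).astype(int); H,S,V=[hsv[...,i] for i in range(3)]
k=((abs(H-13)<6)&(S>130)&(V>170)).astype(np.uint8)
for c in cv2.findContours(k,0,2)[0]:
    if cv2.contourArea(c)>200 and 270<c[:,0,0].mean()<330:
        r=cv2.minAreaRect(c); b=cv2.boxPoints(r)
        zt=s['tool_pos'][2]-.013+.004+.008
        w=ray('top',b,zt); e=w[1]-w[0]; f=w[2]-w[1]; ctr=w.mean(0)
        print('lift',ctr.round(4),np.linalg.norm(e).round(4),np.linalg.norm(f).round(4),np.degrees(np.arctan2(e[1],e[0])).round(1),'z',zt,'rel tool m',(m.T@(ctr-s['tool_pos'])).round(4))
E
```

```text
[ 0.43959126 -0.11808205  0.08334145] -27.145740540938615
lift [ 0.5466 -0.1697  0.0823] 0.0546 0.0578 -26.6 z 0.08234144658852022 rel tool m [ 0.1188 -0.0029  0.001 ]
```

View pics/c6.png

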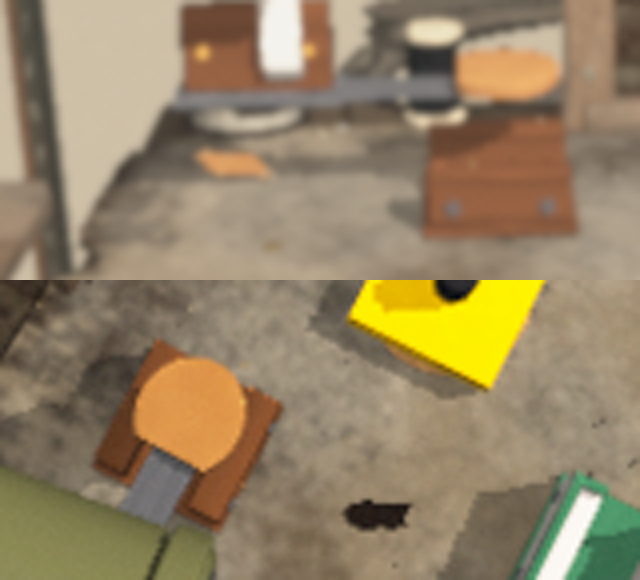

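The lift is borne level on the blade (scene crop (505,75)), 118.8 mm ahead of the TCP. I carry it to the nest on a smooth profile.

Request:
arm_command(increments=[{"tx": 0, "ty": 0.02, "tz": 0, "roll": 0, "gripper": 0.1}, {"tx": 0.02, "ty": 0.12, "tz": 0, "roll": 0, "gripper": 0.1}, {"tx": 0.06, "ty": 0.4, "tz": 0, "roll": 0, "gripper": 0.1}, {"tx": 0.13, "ty": 0.86, "tz": 0, "roll": 0, "gripper": 0.1}, {"tx": 0.24, "ty": 1.56, "tz": 0, "roll": 0, "gripper": 0.1}, {"tx": 0.39, "ty": 2.5, "tz": 0, "roll": 0, "gripper": 0.1}, {"tx": 0.58, "ty": 3.7, "tz": 0, "roll": 0, "gripper": 0.1}, {"tx": 0.8, "ty": 5.1, "tz": 0, "roll": 0, "gripper": 0.1}, {"tx": 1.05, "ty": 6.7, "tz": 0, "roll": 0, "gripper": 0.1}, {"tx": 1.32, "ty": 8.4, "tz": 0, "roll": 0, "gripper": 0.1}, {"tx": 1.6, "ty": 10.25, "tz": 0, "roll": 0, "gripper": 0.1}, {"tx": 1.9, "ty": 12.15, "tz": 0, "roll": 0, "gripper": 0.1}])

```text
clock: 12.43
tool_pos: [0.4004, -0.2363, 0.0835]
tool_rot: [0.972, -0.235, 0.0, 0.0]
contact_force: [0.4, 0.6, -2.2]
width: 0.0175
grip_force: 59.9
```

Request:
arm_command(increments=[{"tx": 0.3, "ty": 1.9, "tz": 0, "roll": 0, "gripper": 0.1}, {"tx": 0.58, "ty": 3.75, "tz": 0, "roll": 0, "gripper": 0.1}, {"tx": 0.85, "ty": 5.45, "tz": 0, "roll": 0, "gripper": 0.1}, {"tx": 1.1, "ty": 7.05, "tz": 0, "roll": 0, "gripper": 0.1}, {"tx": 1.32, "ty": 8.45, "tz": 0, "roll": 0, "gripper": 0.1}, {"tx": 1.51, "ty": 9.65, "tz": 0, "roll": 0, "gripper": 0.1}, {"tx": 1.66, "ty": 10.6, "tz": 0, "roll": 0, "gripper": 0.1}, {"tx": 1.77, "ty": 11.3, "tz": 0, "roll": 0, "gripper": 0.1}, {"tx": 1.84, "ty": 11.75, "tz": 0, "roll": 0, "gripper": 0.1}, {"tx": 1.88, "ty": 12.05, "tz": 0, "roll": 0, "gripper": 0.1}, {"tx": 1.9, "ty": 12.15, "tz": 0, "roll": 0, "gripper": 0.1}, {"tx": 1.9, "ty": 12.15, "tz": 0, "roll": 0, "gripper": 0.1}])

```text
clock: 13.43
tool_pos: [0.3627, -0.3516, 0.0835]
tool_rot: [0.972, -0.235, -0.0, -0.0]
contact_force: [-0.2, 0.5, -2.8]
width: 0.0178
grip_force: 59.9
```

```bash
python3 - <<'E'
from h import *
a=snap('scene','s7.png'); b=snap('top','t7.png')
cv2.imwrite('pics/c7.png',np.vstack([cv2.resize(a[190:295,270:430],(480,315),interpolation=2),cv2.resize(b[180:270,345:505],(480,270),interpolation=2)])[:,:,::-1])
s=manip.read_state(); m=R.from_quat(s['tool_rot']).as_matrix(); print(s['tool_pos'],np.degrees(np.arctan2(m[1,0],m[0,0])))
hsv=cv2.cvtColor(cv2.imread('pics/t7.png'),cv2.COLOR_BGR2HSV).astype(int); H,S,V=[hsv[...,i] for i in range(3)]
k=((abs(H-13)<6)&(S>130)&(V>170)).astype(np.uint8)
for c in cv2.findContours(k,0,2)[0]:
    if cv2.contourArea(c)>200 and 370<c[:,0,0].mean()<450 and c[:,0,1].mean()>185:
        r=cv2.minAreaRect(c); b=cv2.boxPoints(r)
        zt=s['tool_pos'][2]-.001
        w=ray('top',b,zt); e=w[1]-w[0]; f=w[2]-w[1]; ctr=w.mean(0)
        print('lift',ctr.round(4),np.linalg.norm(e).round(4),np.linalg.norm(f).round(4),np.degrees(np.arctan2(e[1],e[0])).round(1),'rel tool m',(m.T@(ctr-s['tool_pos'])).round(4), 'togo',100*m.T@np.r_[np.array([.469,-.4035])-ctr[:2],0])
E
```

```text
[ 0.3627903  -0.35135398  0.0834512 ] -27.11770948381957
lift [ 0.4697 -0.4028  0.0825] 0.054 0.0568 -26.9 rel tool m [ 0.1186 -0.0029  0.001 ] togo [-2.87614907e-02  9.48244310e-02 -7.28217613e-06]
```

View pics/c7.png

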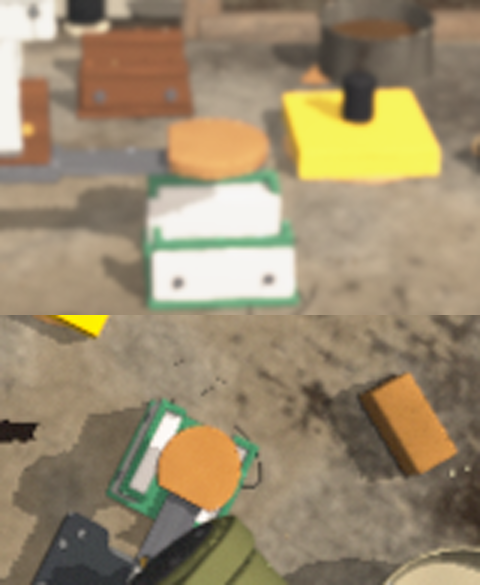

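The lift is over the pocket within about 1 mm, level. I lower it gently.

Request:
arm_command(increments=[{"tx": 0, "ty": 0.08, "tz": 0.1, "roll": 0, "gripper": 0.1}, {"tx": 0, "ty": 0.08, "tz": 0.4, "roll": 0, "gripper": 0.1}, {"tx": 0, "ty": 0.08, "tz": 0.8, "roll": 0, "gripper": 0.1}, {"tx": 0, "ty": 0.08, "tz": 1.2, "roll": 0, "gripper": 0.1}, {"tx": 0, "ty": 0.08, "tz": 1.6, "roll": 0, "gripper": 0.1}, {"tx": 0, "ty": 0.08, "tz": 2, "roll": 0, "gripper": 0.1}, {"tx": 0, "ty": 0.08, "tz": 2.3, "roll": 0, "gripper": 0.1}, {"tx": 0, "ty": 0.08, "tz": 2.5, "roll": 0, "gripper": 0.1}, {"tx": 0, "ty": 0.08, "tz": 2.5, "roll": 0, "gripper": 0.1}])

```text
clock: 14.28
tool_pos: [0.3621, -0.3523, 0.0579]
tool_rot: [0.972, -0.235, -0.0, -0.0]
contact_force: [0.4, 0.3, -2.1]
width: 0.0175
grip_force: 59.9
```

Request:
arm_command(increments=[{"tx": 0, "ty": 0, "tz": 0.2, "roll": 0, "gripper": 0.1}, {"tx": 0, "ty": 0, "tz": 0.4, "roll": 0, "gripper": 0.1}, {"tx": 0, "ty": 0, "tz": 0.6, "roll": 0, "gripper": 0.1}, {"tx": 0, "ty": 0, "tz": 0.8, "roll": 0, "gripper": 0.1}, {"tx": 0, "ty": 0, "tz": 1.0, "roll": 0, "gripper": 0.1}, {"tx": 0, "ty": 0, "tz": 1.2, "roll": 0, "gripper": 0.1}, {"tx": 0, "ty": 0, "tz": 1.4, "roll": 0, "gripper": 0.1}, {"tx": 0, "ty": 0, "tz": 1.6, "roll": 0, "gripper": 0.1}, {"tx": 0, "ty": 0, "tz": 1.8, "roll": 0, "gripper": 0.1}, {"tx": 0, "ty": 0, "tz": 2.0, "roll": 0, "gripper": 0.1}, {"tx": 0, "ty": 0, "tz": 2.3, "roll": 0, "gripper": 0.1}, {"tx": 0, "ty": 0, "tz": 2.5, "roll": 0, "gripper": 0.1}])

```text
clock: 15.28
tool_pos: [0.3622, -0.3523, 0.0331]
tool_rot: [0.972, -0.235, -0.0, -0.0]
contact_force: [-0.1, -0.8, -1.5]
width: 0.0174
grip_force: 59.9
```

```bash
cat > l.py <<'E'
from h import *
def lift(f,zs):
    snap('top',f); s=manip.read_state(); print(s['tool_pos'],s['contact_force'])
    hsv=cv2.cvtColor(cv2.imread('pics/'+f),cv2.COLOR_BGR2HSV).astype(int); H,S,V=[hsv[...,i] for i in range(3)]
    k=((abs(H-13)<6)&(S>130)&(V>170)).astype(np.uint8)
    for c in cv2.findContours(k,0,2)[0]:
        if cv2.contourArea(c)>200 and 370<c[:,0,0].mean()<450 and c[:,0,1].mean()>185:
            b=cv2.boxPoints(cv2.minAreaRect(c)); w=ray('top',b,zs); e=w[1]-w[0]; f=w[2]-w[1]
            print('lift',w.mean(0).round(4),np.linalg.norm(e).round(4),np.linalg.norm(f).round(4),np.degrees(np.arctan2(e[1],e[0])).round(1))
E
python3 -c "
from l import *
lift('t8.png',.044)"
```

```text
[ 0.36209107 -0.35221651  0.03279774] [-0.25020152 -0.16625483 -1.90970771]
lift [ 0.469  -0.4038  0.044 ] 0.0541 0.0558 -28.6
```

The lift lies in the pocket at (0.469,-0.404), and the blade is about 12 mm below it. I draw the peel out, move it back to where it lay at the start and set it down.

Request:
arm_command(increments=[{"tx": -0.3, "ty": 0, "tz": 0, "roll": 0, "gripper": 0.1}, {"tx": -1.0, "ty": 0, "tz": 0, "roll": 0, "gripper": 0.1}, {"tx": -2, "ty": 0, "tz": 0, "roll": 0, "gripper": 0.1}, {"tx": -3, "ty": 0, "tz": 0, "roll": 0, "gripper": 0.1}, {"tx": -4, "ty": 0, "tz": 0, "roll": 0, "gripper": 0.1}, {"tx": -5, "ty": 0, "tz": 0, "roll": 0, "gripper": 0.1}, {"tx": -6, "ty": 0, "tz": 0, "roll": 0, "gripper": 0.1}, {"tx": -7, "ty": 0, "tz": 0, "roll": 0, "gripper": 0.1}, {"tx": -8, "ty": 0, "tz": 0, "roll": 0, "gripper": 0.1}, {"tx": -9, "ty": 0, "tz": 0, "roll": 0, "gripper": 0.1}, {"tx": -10, "ty": 0, "tz": 0, "roll": 0, "gripper": 0.1}, {"tx": -10.5, "ty": 0, "tz": 0, "roll": 0, "gripper": 0.1}])

```text
clock: 16.33
tool_pos: [0.2677, -0.3038, 0.0334]
tool_rot: [0.972, -0.235, -0.0, -0.0]
contact_force: [-1.2, 0.0, -2.1]
width: 0.0174
grip_force: 59.9
```

```bash
python3 -c "
from l import *
lift('t9.png',.044); print(togo([.4074,-.2217,.013]))"
```

```text
[ 0.26752899 -0.30369447  0.03340683] [ 0.24418004 -0.4771103  -2.43496787]
lift [ 0.469  -0.4038  0.044 ] 0.0541 0.0558 -28.6
[  8.70302146 -13.67971959   2.03886891]
```

The lift did not move during the withdrawal.

Request:
arm_command(increments=[{"tx": 0, "ty": -1, "tz": 0, "roll": 0, "gripper": 0.1}, {"tx": 0, "ty": -3, "tz": 0, "roll": 0, "gripper": 0.1}, {"tx": 0, "ty": -5, "tz": 0, "roll": 0, "gripper": 0.1}, {"tx": 0, "ty": -7, "tz": 0, "roll": 0, "gripper": 0.1}, {"tx": 0, "ty": -9, "tz": 0, "roll": 0, "gripper": 0.1}, {"tx": 0, "ty": -11, "tz": 0, "roll": 0, "gripper": 0.1}, {"tx": 1, "ty": -12.7, "tz": 0, "roll": 0, "gripper": 0.1}, {"tx": 3, "ty": -13.5, "tz": 0, "roll": 0, "gripper": 0.1}, {"tx": 5, "ty": -13.7, "tz": 0, "roll": 0, "gripper": 0.1}, {"tx": 7, "ty": -13.7, "tz": 0, "roll": 0, "gripper": 0.1}, {"tx": 8.4, "ty": -13.7, "tz": 0, "roll": 0, "gripper": 0.1}, {"tx": 8.7, "ty": -13.7, "tz": 0.3, "roll": 0, "gripper": 0.1}])

```text
clock: 17.38
tool_pos: [0.411, -0.2226, 0.0307]
tool_rot: [0.972, -0.234, 0.001, 0.0]
contact_force: [0.4, -0.1, -0.8]
width: 0.0179
grip_force: 59.9
```

Request:
arm_command(increments=[{"tx": 0, "ty": 0, "tz": 0.5, "roll": 0, "gripper": 0.1}, {"tx": 0, "ty": 0, "tz": 1.0, "roll": 0, "gripper": 0.1}, {"tx": 0, "ty": 0, "tz": 1.3, "roll": 0, "gripper": 0.1}, {"tx": 0, "ty": 0, "tz": 1.5, "roll": 0, "gripper": 0.1}, {"tx": 0, "ty": 0, "tz": 1.6, "roll": 0, "gripper": 0.1}, {"tx": 0, "ty": 0, "tz": 1.7, "roll": 0, "gripper": 0.1}, {"tx": 0, "ty": 0, "tz": 1.7, "roll": 0, "gripper": 0.1}])

```text
clock: 17.97
tool_pos: [0.4086, -0.2223, 0.0134]
tool_rot: [0.972, -0.235, 0.0, 0.0]
contact_force: [-0.4, -0.2, -2.0]
width: 0.018
grip_force: 59.9
```

Request:
arm_command(increments=[{"tx": 0, "ty": 0, "tz": 0.05, "roll": 0, "gripper": 0.1}, {"tx": 0, "ty": 0, "tz": 0.08, "roll": 0, "gripper": 0.1}, {"tx": 0, "ty": 0, "tz": 0.08, "roll": 0, "gripper": 0.6}, {"tx": 0, "ty": 0, "tz": 0.08, "roll": 0, "gripper": 0.6}, {"tx": 0, "ty": 0, "tz": 0.08, "roll": 0, "gripper": 0.6}, {"tx": 0, "ty": 0, "tz": 0.08, "roll": 0, "gripper": 0.6}, {"tx": 0, "ty": 0, "tz": -1, "roll": 0, "gripper": 0.6}, {"tx": 0, "ty": 0, "tz": -3, "roll": 0, "gripper": 0.6}, {"tx": 0, "ty": 0, "tz": -6, "roll": 0, "gripper": 0.6}, {"tx": 0, "ty": 0, "tz": -9.5, "roll": 0, "gripper": 0.6}, {"tx": 0, "ty": 0, "tz": -12, "roll": 0, "gripper": 0.6}, {"tx": 0, "ty": 0, "tz": -12, "roll": 0, "gripper": 0.6}])

```text
clock: 18.97
tool_pos: [0.4106, -0.2234, 0.1391]
tool_rot: [0.972, -0.235, 0.004, 0.001]
contact_force: [0.5, -0.9, -0.1]
width: 0.0564
grip_force: 0.0
```

```bash
python3 -c "
from l import *
lift('t10.png',.044); snap('scene','s10.png')
def blob(f,cond,box):
    h=cv2.cvtColor(cv2.imread('pics/'+f),cv2.COLOR_BGR2HSV).astype(int); m=cond(h[...,0],h[...,1],h[...,2]); x0,x1,y0,y1=box
    p=np.argwhere(m[y0:y1,x0:x1])[:,::-1]+[x0,y0]; return p
# lift contour in scene vs a flat lift's expected top/bottom extents
p=blob('s10.png',lambda H,S,V:(abs(H-13)<6)&(S>110)&(V>130),(300,380,235,290)); print('scene lift bbox',p.min(0),p.max(0),len(p))
y=np.radians(-26.5);u=np.array([np.cos(y),np.sin(y),0]);n=np.array([-np.sin(y),np.cos(y),0]);c=np.array([.469,-.4038,0])
for z in(.036,.044): print(z,proj('scene',[c+27*u/1000+[0,0,z],c-27*u/1000+[0,0,z],c+29*n/1000+[0,0,z],c-29*n/1000+[0,0,z]]).round(1).tolist())
g=blob('s10.png',lambda H,S,V:(abs(H-10)<8)&(S>120)&(V<170),(225,290,215,260)); g0=blob('scene0.png',lambda H,S,V:(abs(H-10)<8)&(S>120)&(V<170),(225,290,215,260)); print('grip now/start',g.min(0),g.max(0),g0.min(0),g0.max(0))
k=blob('t10.png',lambda H,S,V:(abs(H-29)<5)&(S>200)&(V>150),(300,480,100,220)); r=cv2.minAreaRect(k.astype(np.float32)); print('cover',ray('top',[r[0]],.021)[0],'mat .630 -.318')
"
```

```text
[ 0.40971701 -0.2228952   0.13640676] [ 0.31570961  0.27612705 -0.88504784]
lift [ 0.469  -0.4038  0.044 ] 0.0541 0.0558 -28.6
scene lift bbox [327 235] [367 267] 504
0.036 [[357.5, 260.0], [326.1, 260.9], [340.5, 252.4], [343.2, 269.2]]
0.044 [[357.6, 255.9], [326.0, 256.8], [340.5, 248.4], [343.2, 264.9]]
grip now/start [241 222] [280 244] [240 222] [279 244]
cover [ 0.63089817 -0.31829666  0.021     ] mat .630 -.318
```

```bash
python3 -c "
from h import *
h=cv2.cvtColor(cv2.imread('pics/s10.png'),cv2.COLOR_BGR2HSV).astype(int); m=((abs(h[...,0]-13)<6)&(h[...,1]>110)&(h[...,2]>130)).astype(np.uint8)
for c in cv2.findContours(m,0,2)[0]:
    x=cv2.boundingRect(c)
    if 320<x[0]<345 and 240<x[1]<265: print(x,[ (int(c[c[:,0,0]==q][:,0,1].min()),int(c[c[:,0,0]==q][:,0,1].max())) for q in (332,337,342,347,352) if (c[:,0,0]==q).any()])
"
```

```text
(327, 250, 31, 18) [(252, 267)]
```

The lift's outline matches a flat lift at ledge height: x 327–357 and top row about 250, against 326–358 and 248 predicted. I hand in.

```bash
python3 -c "
from bench import manip
print(manip.hand_in())"
```

```text
the job is handed in; nothing more can be done
None
```

I handed the job in at about 19 s (limit 72 s), but `hand_in` gave no verdict; by my last camera measurements the lift lies flat in the pocket about 0.3 mm off centre, the cover is about 1 mm off the mat's centre, and the peel is back flat where it lay at the start.

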